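# Wind the screw jack to the pointer with its crank

### The job

First move the culture flask out of the crank's way and stand it upright on the bench. Then fit the loose crank fully down on the screw jack's square shaft and wind the jack up with it until the top of its table is level with the pointer on the scale post. Leave the crank on the shaft and the dish where it sits on the table, and do not disturb the pointer or the other things on the bench.

Things in the scene. Friction and masses are not known exactly. Their poses are not given: they have to be found in the camera images.
- jack_shaft (a joint): turn of the jack's square shaft (rad), 0 at the start; grows when turned CLOCKWISE seen from above, which raises the table 20 mm a full turn (3.18 mm per rad, in proportion); anticlockwise lowers it. Stiff (0.2 N m, some 3 N at the crank's grip) and self-locking: the table stays where it is left. Up to 2.7 turns.
- shaft_seat (a point): on the axis of the jack's upright steel shaft, 88 mm above the bench, 24 mm above the collar that the crank's hub rests on: crank_hub is here when the crank is fully down. Turns with the shaft; x, y square to its flats. The shaft is 20 mm square for 22 mm above the collar, then tapers over 9 mm to 13 mm square (top 95 mm above the bench). The fitted crank sweeps 83 mm round it, 94 to 166 mm above the bench.
- jack: the screw jack, fixed; origin on the bench midway between table and shaft; y from table to shaft (to the robot's left), z up. Shaft axis at y +90 mm, table centre at y -90, scale post (170 mm high) at y -165. At the shaft a grey housing 56 x 56 mm, 52 high, a round cap (52 across) up to 60 and the shaft's 34 mm collar up to 64. Base 12 mm high, y -171 to +120, x +-55 mm.
- table_top (a point): centre of the upper face of the jack's square aluminium scissor table (100 x 100 mm, 10 thick), 75 mm above the bench at the start; axes as those of the jack. A stack of dishes stands on it.
- pointer (a point): tip of the small dark steel pointer clamped on the aluminium scale post at the right-hand end of the jack, by the table's edge. The point lies on the pointer's flat upper face, which shows the height for the table's upper face (98 to 122 mm above the bench). z up.
- crank_hub (a point): loose steel crank, standing on its hub; hub centre, 24 mm above its underside. Hub 38 mm square, 48 high; socket 22.4 mm square, 36 deep, open below, square to x and y (fits in 4 positions). x along the arm to the grip, z up. Arm (18 wide, 36 to 48 mm above the underside) to x +81; counterweight 36 across, 30 to 54 mm up, at x -42. Hub faces to +y and -y are free for fingers. 0.3 to 0.5 kg.
- crank_grip (a point): centre of the crank's upright black grip, a freely spinning round sleeve 26 mm across and 50 mm high; 70 mm from the hub's axis along the crank's +x and 53 mm above crank_hub. Fingers can hold it without turning while it goes round.
- flask_mid (a point): culture flask standing next to the shaft, in the crank's sweep; its centre, 69 mm above its foot. 30 mm thick along its own x, 52 mm wide along its y, 138 mm high with its blue cap (straight and solid to about 90 mm). About 0.12 kg. It is out of the way when its axis is more than 125 mm from the shaft's axis.
- dish_mid (a point): centre of the stack of round lidded dishes on the jack's table, 92 mm across, 30 mm high. To be left there.
- crank: the crank as a body, origin at the centre of the hub's underside, axes as at crank_hub
- flask: the flask as a body, origin at the centre of its foot
- dish: the dishes as a body, origin at the centre of the underside
- oven_front (a point): middle of the upper front edge of the white microwave oven behind the jack (fixed, 464 mm wide along y, 270 mm high, 360 mm deep away from the robot). Pass in front of it. The bench to the left of the oven, between the jack and the tube rack, is free.
- rack_red: tube rack left of the oven, 78 x 146 mm, 98 high, fixed; origin at the centre of its underside
- bench_supply: bench power supply at the right, beyond the crank and the spool, 260 x 344 mm, 166 high, fixed, with leads lying on the bench round it; origin at the centre of its underside
- solder_spool: spool of solder wire, 52 mm across, 45 mm high, standing; a bystander, origin at the centre of its underside
- timer: white count-down timer lying flat, 70 x 66 x 18 mm; a bystander, origin at the centre of its underside
- side_cutters: red-handled side cutters lying flat, 136 x 54 x 12 mm; a bystander, origin at the centre of its underside
Mind the look-alikes: they are no part of the job. There is more than one size of the flask; the job needs the middle-sized.

How it is judged (in metres and radians):
On the way, in this order (a step that is already met when the one before it is completed fails the run):
1. the flask stands upright on the bench, its axis more than 125 mm from the shaft's axis, with the jack still low (horizontal distance between flask_mid and shaft_seat above 0.125 m and angle between flask_mid's own z axis and vertical below 0.08 rad and height (world z) of flask_mid between 0.063 and 0.075 m and z of table_top in the frame of pointer below -0.015 m), for 0.2 s.
2. the crank is fully down on the shaft with the table still more than 15 mm below the pointer (distance between crank_hub and shaft_seat below 0.007 m and angle between crank_hub's own z axis and vertical below 0.12 rad and z of table_top in the frame of pointer below -0.015 m), for 0.2 s.
3. the table is level with the pointer (within 4 mm), the crank on the shaft (z of table_top in the frame of pointer between -0.004 and 0.004 m and distance between crank_hub and shaft_seat below 0.007 m and angle between crank_hub's own z axis and vertical below 0.12 rad), for 0.2 s.
At the end, for the whole second after the job is handed in: Table top within 4 mm of the pointer's upper edge in height; crank fully down on the shaft (hub centre within 7 mm of shaft_seat); flask upright on the bench, over 125 mm from the shaft's axis; dishes flat on the table within 20 mm of its centre; all at rest (all of step 3 and horizontal distance between flask_mid and shaft_seat above 0.125 m and angle between each of flask_mid, dish_mid's own z axis and vertical below 0.08 rad and height (world z) of flask_mid between 0.063 and 0.075 m and horizontal distance between dish_mid and table_top below 0.02 m and z of dish_mid in the frame of table_top below 0.02 m and linear speed of each of crank, flask, dish below 0.02 m/s); the robot touches nothing.
It fails at once if the flask is knocked over (angle between flask_mid's own z axis and vertical above 0.6 rad).
It fails at once if the dishes slide more than 20 mm off the table's centre or tip (horizontal distance between dish_mid and table_top above 0.02 m or angle between dish_mid's own z axis and vertical above 0.3 rad).
It fails at once if the pointer is shifted by more than 5 mm (distance of pointer from where it was at the start of the episode above 0.005 m).
It fails at once if a bystander (solder spool, timer, side cutters) is moved by more than 30 mm (distance of any of solder_spool, timer, side_cutters from where it was at the start of the episode above 0.03 m).
It also fails if it takes over 72 s, if anything falls off the work surface, if the arm or the gripper's body presses on something with over 40 N, if the wrist force passes 120 N, or if a joint passes its speed limit or range.

### The arm

A 6-joint arm with a two-finger parallel gripper is mounted at the origin on a cart in front of the work surface, level with it; the furniture and walls round the work are solid. World frame = base frame: x ahead of the robot, y to its left, z up, the work surface at z = 0. Lengths are in m, angles in degrees, forces in N, time in s.
With the tool pointing down it reaches from about 0.375 to 0.9 m from the base axis. Payload 3.1 kg.
Tool frame: the origin (TCP) lies at the very end of the fingers, on their centre line; the grasp point (between the pads) lies grip_point_offset behind it (grip_point_offset is the distance from the TCP to the grasp point, in m); z points along the fingers, y is the line along which they close (so a half turn about z gives the same grasp; the last joint's range is limited). The gripper opens to 87 mm and grips with 3 to 60 N. Pads are 19 mm wide; open, the fingers measure 117 mm over their backs; the gripper's body (75 mm by 190 mm) begins 51 mm behind the grasp point.
Start: joints at [58.757, 30.224, 82.088, -0, 67.689, -10.227], TCP at [0.224, 0.583, 0.223] pointing down, gripper open.
Joint ranges: [-176.69, 176.69], [-43.24, 126.21], [12.49, 139.97], [-82, 262], [0, 151.66], [-163.58, 163.58]. Speed limits (degrees/s): [159.86, 159.86, 180, 180, 180, 180].

### API

Orientations are given as a 3x3 rotation matrix whose columns are the frame's x, y, z axes.
In Python, from rig import * gives the robot as it stands.
- The arm moves only by the tool move_arm, never from a script. Its argument "increments" is a list of rows, each a list of 3 entries, a list of its own where there are three numbers: the shift along the tool's x, y, z in units of 30 mm (1.0 is 30 mm), then the turn, a rotation vector about the tool's x, y, z in units of 120 degrees (1.0 is 120 degrees), then the closure, from 0 (fully open) to 1 (shut). A call has 1 to 20 rows; each row shifts and turns the commanded pose from where the row before left it, along the tool's axes as they then stand; what a row does not reach is not made up. A row lasts 1/12 s, in which the tool goes at most 41.7 mm and 7.16 degrees, less where a joint would pass 70% of its speed; a pose out of reach is approached as far as the arm can. A call with a number of a shift or a turn outside -1 to 1 is refused whole. A call with a gripper value outside its range is refused whole. The fingers move at their own pace and stop on an object; the grip force is fixed at half the most. Time passes only in rows, so rows that do not move let the fingers close. It gives the time, the measured TCP pose, the force, the opening and the grip force at its end, in the units of the state.
- read_state(): the state, without advancing time (a new reading comes with each control period).
- capture(name): name is "scene" or "side" or "wrist"; returns a dict with "img" (384x512x3 uint8, red, green, blue), "mtx" (3x3 intrinsics, pixels), "eye" and "rotation" of the camera in the world. Camera axes: x right, y down, z forward; pixel columns grow to the right and rows downward; lengths in m; the calibration is good to about 2 mm. A picture is of the moment at which its call begins. There is no depth.
- hand_in(): hands the job in; it is judged then, once.
Trained networks look in a picture, given as the dict that the camera call returned (one of the last four; its "shot" number tells which), for a name from the list of things; names that differ only in an ending like _2 or _b are one class to them, and where a whole thing is asked for, a point or a joint stands for the part that bears it (a point fixed in the world has none). Each returns a list of dicts, best first, with "confidence" (0 to 1); they miss things now and then, are a little off and sometimes report something else, mostly with a low value. They report only what shows in the picture. A call takes as long as a camera call. They do not tell look-alikes from the thing itself.
- search_frame(picture, label): "extent" ([left, top, right, bottom] as shares, 0 to 1, of the picture: columns of its width, rows of its height, round what is visible of it).
- pinpoint(picture, label): "xy" ([column, row] as shares, 0 to 1, of the picture: columns of its width, rows of its height: a listed point, or the origin of a listed thing).
The state is a dict: "time_s": time; "joint_positions": joint angles; "qvel": joint speeds; "tau": joint torques, N m; "position": TCP position; "tcp_rot": TCP orientation; "force": force on the tool from outside, world axes, zero at the start; "moment": the same for the moment, N m; "opening": opening from 0.0 (shut) to 1.0 (fully open); "grasp_force": force on a finger pad.
Only numpy, scipy, OpenCV 4.12 (cv2) and the standard library are available. Lean on these libraries where they do the work, as an engineer would, in place of code of your own. Each camera call takes 0.05 s, during which the arm holds its last target. There are 200 camera calls.

## Working session

There is one attempt and no reset: what is moved stays moved. The work goes in short steps, Python scripts to look and compute and a tool call to move; the robot and the scene stay as the last step left them, time stands still between calls to the robot, and variables do not carry over. Pictures are saved under pics/ and viewed, at most 10 in all, crops included, and the job is handed in when it is done.

Besides the shell and the picture viewer there is one more tool, called after "Call:" by a JSON object that holds its "api" and its "payload", one argument or row to a line. move_arm: Moves the arm, as the interface text tells. Its arguments: {"type":"object","properties":{"increments":{"type":"array"}},"required":["increments"]}

```bash
mkdir -p pics; ls; cat > h.py <<'E'
from rig import *
import numpy as np, cv2
np.set_printoptions(precision=4,suppress=True)
def ray(c,xy):
    p=np.array([xy[0]*512,xy[1]*384,1.]); d=c["rotation"]@np.linalg.solve(c["mtx"],p); return np.array(c["eye"]),d/np.linalg.norm(d)
def onz(c,xy,z):
    e,d=ray(c,xy); return e+d*(z-e[2])/d[2]
def tri(rs):
    A=0;b=0
    for e,d in rs:
        P=np.eye(3)-np.outer(d,d);A=A+P;b=b+P@e
    x=np.linalg.solve(A,b); return x,[np.linalg.norm((np.eye(3)-np.outer(d,d))@(x-e)) for e,d in rs]
def proj(c,X):
    q=c["mtx"]@(np.array(c["rotation"]).T@(np.asarray(X)-c["eye"])); return q[:2]/q[2]
def save(c,n): cv2.imwrite("pics/"+n+".png",cv2.cvtColor(c["img"],cv2.COLOR_RGB2BGR))
E
cat > a.py <<'E'
from h import *
cs={n:capture(n) for n in("scene","side","wrist")}
im=np.vstack([np.hstack([cs["scene"]["img"],cs["side"]["img"]])])
im=cv2.resize(im,(800,300))
for n in cs: save(cs[n],n+"0")
print({n:(c["eye"],) for n,c in cs.items()})
for l in "shaft_seat table_top pointer crank_hub crank_grip flask_mid dish_mid jack flask crank".split():
  for n in cs:
    print(l,n,[(np.round(r["xy"],3).tolist(),round(r["confidence"],2),onz(cs[n],r["xy"],{'shaft_seat':.088,'table_top':.075,'pointer':.11,'crank_hub':.024,'crank_grip':.077,'flask_mid':.069,'dish_mid':.09}.get(l,0)).round(3)[:2].tolist()) for r in pinpoint(cs[n],l)[:4]])
s=read_state();print(s["tcp_rot"],s["opening"],s.keys(),globals().get("grip_point_offset"))
E
python3 a.py
```

```text
pics
{'scene': (array([-0.8033, -0.8386,  1.4425]),), 'side': (array([0.2882, 1.2995, 0.7355]),), 'wrist': (array([0.1594, 0.6092, 0.3823]),)}
shaft_seat scene [([0.386, 0.526], 0.58, [0.432, 0.259]), ([0.322, 0.556], 0.31, [0.279, 0.335])]
shaft_seat side [([0.556, 0.662], 0.54, [0.429, 0.266])]
shaft_seat wrist []
table_top scene [([0.459, 0.549], 0.72, [0.488, 0.082]), ([0.477, 0.554], 0.39, [0.5, 0.038])]
table_top side [([0.54, 0.6], 0.72, [0.485, 0.085]), ([0.54, 0.596], 0.68, [0.486, 0.075]), ([0.546, 0.677], 0.64, [0.443, 0.281]), ([0.552, 0.659], 0.36, [0.439, 0.239])]
table_top wrist []
pointer scene [([0.469, 0.554], 0.36, [0.456, 0.03])]
pointer side [([0.541, 0.57], 0.58, [0.484, 0.062]), ([0.564, 0.575], 0.23, [0.441, 0.072])]
pointer wrist []
crank_hub scene [([0.531, 0.632], 0.66, [0.446, -0.151])]
crank_hub side [([0.575, 0.563], 0.64, [0.443, -0.144]), ([0.529, 0.535], 0.16, [0.56, -0.238])]
crank_hub wrist []
crank_grip scene [([0.505, 0.616], 0.65, [0.4, -0.106])]
crank_grip side [([0.591, 0.55], 0.8, [0.403, -0.087])]
crank_grip wrist []
flask_mid scene [([0.525,
[... 519 characters left out ...]
46])]
jack side [([0.553, 0.682], 0.65, [0.447, 0.176])]
jack wrist []
flask scene [([0.531, 0.591], 0.54, [0.559, -0.085]), ([0.41, 0.516], 0.54, [0.57, 0.297]), ([0.372, 0.548], 0.53, [0.439, 0.32])]
flask side [([0.537, 0.752], 0.67, [0.45, 0.33]), ([0.519, 0.59], 0.62, [0.555, -0.079]), ([0.469, 0.726], 0.57, [0.572, 0.297])]
flask wrist []
crank scene [([0.531, 0.644], 0.67, [0.442, -0.153])]
crank side [([0.564, 0.572], 0.65, [0.468, -0.154])]
crank wrist []
[[-0.9335  0.3587 -0.    ]
 [ 0.3587  0.9335  0.    ]
 [ 0.      0.     -1.    ]] 0.9939474139675358 dict_keys(['time_s', 'joint_positions', 'qvel', 'tau', 'position', 'tcp_rot', 'force', 'moment', 'grasp_force', 'opening']) 0.0187
```

```bash
python3 - <<'E'
import cv2,numpy as np
a=cv2.imread("pics/scene0.png")[150:290,140:340]; b=cv2.imread("pics/side0.png")[170:310,180:380]
a=cv2.resize(a,None,fx=3,fy=3,interpolation=2);b=cv2.resize(b,None,fx=3,fy=3,interpolation=2)
cv2.imwrite("pics/a.png",a);cv2.imwrite("pics/b.png",b)
E
```

```text
(no output)
```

View pics/a.png

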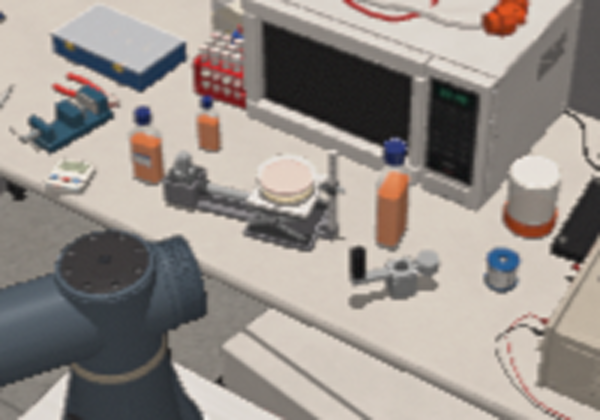

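View pics/b.png

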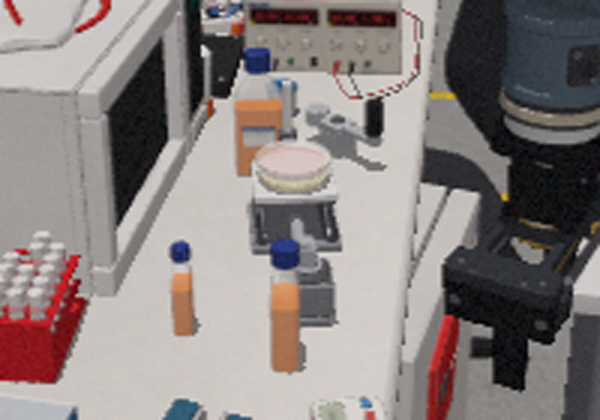

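Call:
{"api": "move_arm", "payload": {
  "increments": [
    [[-0.86,-0.42,-0.1],[0,0,0],0],
    [[-0.86,-0.42,-0.1],[0,0,0],0],
    [[-0.86,-0.42,-0.1],[0,0,0],0],
    [[-0.86,-0.42,-0.1],[0,0,0],0],
    [[-0.86,-0.42,-0.1],[0,0,0],0],
    [[-0.86,-0.42,-0.1],[0,0,0],0],
    [[-0.86,-0.42,-0.1],[0,0,0],0],
    [[-0.86,-0.42,-0.1],[0,0,0],0],
    [[-0.86,-0.42,-0.1],[0,0,0],0],
    [[-0.86,-0.42,-0.1],[0,0,0],0],
    [[-0.86,-0.42,-0.1],[0,0,0],0],
    [[-0.6,-0.3,-0.1],[0,0,0],0],
    [[0,0,0],[0,0,0],0],
    [[0,0,0],[0,0,0],0]
  ]
}}

```text
time_s: 2.82
position: [0.4535, 0.3368, 0.2587]
tcp_rot: [[-0.933, 0.361, 0.0], [0.361, 0.933, 0.001], [0.0, 0.001, -1.0]]
force: [-0.2, -0.3, 0.3]
opening: 0.999
grasp_force: 0.0
```

```bash
cat > b.py <<'E'
from h import *
import sys
c=capture("wrist");save(c,sys.argv[1])
s=read_state();print(s["time_s"],s["position"],c["eye"],c["rotation"])
for l in sys.argv[2:]:
    l,z=l.split(":")
    print(l,[(np.round(r["xy"],3).tolist(),round(r["confidence"],2),onz(c,r["xy"],float(z)).round(3)[:2].tolist()) for r in pinpoint(c,l)[:4]])
E
python3 b.py w1 shaft_seat:.088 flask_mid:.069 flask:0 timer:0 jack:0 rack_red:0 side_cutters:0 table_top:.075; python3 -c "
import cv2;a=cv2.imread('pics/w1.png');cv2.imwrite('pics/w1b.png',cv2.resize(a,(768,576)))"
```

```text
2.8667 [0.4526 0.3374 0.2585] [0.3891 0.3629 0.4193] [[ 0.3605  0.9022  0.2369]
 [ 0.9328 -0.3488 -0.0911]
 [ 0.0004  0.2538 -0.9673]]
shaft_seat [([0.366, 0.503], 0.79, [0.442, 0.252])]
flask_mid [([0.492, 0.446], 0.92, [0.448, 0.331]), ([0.514, 0.672], 0.86, [0.564, 0.302]), ([0.363, 0.503], 0.28, [0.444, 0.243])]
flask [([0.497, 0.422], 0.7, [0.448, 0.333]), ([0.505, 0.632], 0.66, [0.57, 0.292])]
timer [([0.592, 0.209], 0.88, [0.368, 0.436])]
jack [([0.291, 0.545], 0.7, [0.458, 0.156])]
rack_red []
side_cutters [([0.844, 0.462], 0.76, [0.565, 0.57])]
table_top []
```

View pics/w1b.png

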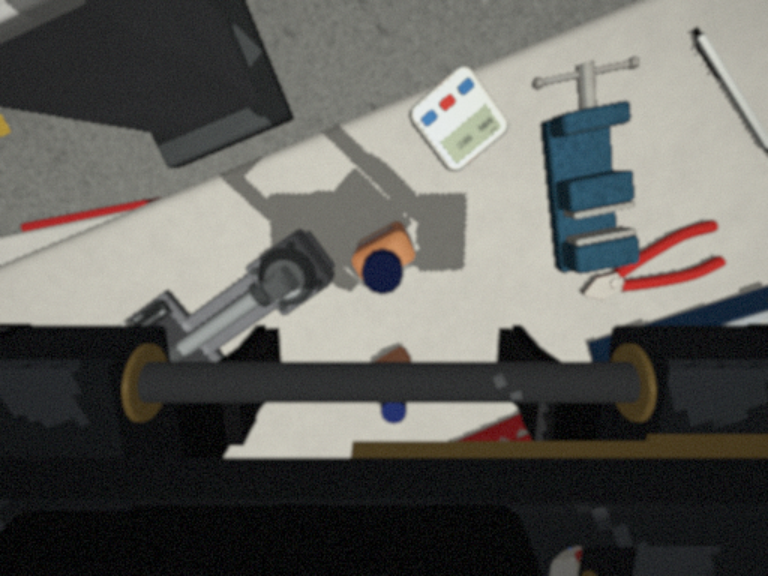

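```bash
cat > f.py <<'E'
from h import *
from scipy.optimize import minimize
c=capture("wrist"); hsv=cv2.cvtColor(c["img"],cv2.COLOR_RGB2HSV)
m=((hsv[...,0]>4)&(hsv[...,0]<18)&(hsv[...,1]>90)&(hsv[...,2]>50)).astype(np.uint8)
b=((hsv[...,0]>105)&(hsv[...,0]<128)&(hsv[...,1]>130)).astype(np.uint8)
w=np.zeros_like(m);w[130:225,225:290]=1
u=(m|b)*w
print(m[w>0].sum(),(b*w).sum())
def sil(p,h):
    x,y,a=p;R=np.array([[np.cos(a),-np.sin(a)],[np.sin(a),np.cos(a)]])
    P=[proj(c,[*(R@[sx*.015,sy*.026]+[x,y]),z]) for sx in(-1,1) for sy in(-1,1) for z in(0,h)]
    k=np.zeros_like(m);cv2.fillConvexPoly(k,cv2.convexHull((np.array(P)*16).astype(np.int32)),1,shift=4);
    cap=[proj(c,[x+.014*np.cos(t),y+.014*np.sin(t),z]) for t in np.arange(0,6.3,.4) for z in (.115,.138)]
    cv2.fillConvexPoly(k,cv2.convexHull((np.array(cap)*16).astype(np.int32)),1,shift=4);return k
best=[]
for h in(.065,.075,.085):
  for a in np.radians(np.arange(0,180,10)):
    f=lambda p:1-(sil([p[0],p[1],a],h)&u).sum()/(sil([p[0],p[1],a],h)|u).sum()
    r=minimize(f,[.448,.332],method="Nelder-Mead",options=dict(initial_simplex=[[.448,.332],[.455,.332],[.448,.339]]))
    best.append((r.fun,h,np.degrees(a),r.x))
for q in sorted(best,key=lambda t:t[0])[:6]:print(*q)
v=c["img"][120:235,150:310,::-1];cv2.imwrite("pics/crop1.png",cv2.resize(v,None,fx=4.5,fy=4.5,interpolation=2))
E
python3 f.py
```

```text
617 502
0.2875399361022364 0.065 20.0 [0.4514 0.335 ]
0.2922201138519924 0.065 10.0 [0.4506 0.3353]
0.29666876178504087 0.065 0.0 [0.4469 0.3341]
0.2994314592545799 0.075 20.0 [0.4478 0.3364]
0.30591900311526476 0.075 10.0 [0.4464 0.3359]
0.3066067992302758 0.075 29.999999999999996 [0.4471 0.3367]
```

View pics/crop1.png

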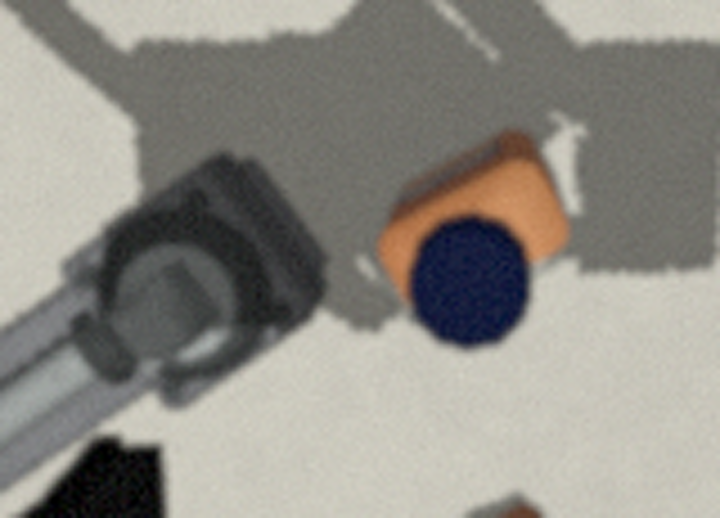

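Call:
{"api": "move_arm", "payload": {
  "increments": [
    [[0,-0.15,0.25],[0,0,0.0594],0],
    [[0,0,0.4],[0,0,0.0594],0],
    [[0,0,0.4],[0,0,0.0594],0],
    [[0,0,0.4],[0,0,0.0594],0],
    [[0,0,0.4],[0,0,0.0594],0],
    [[0,0,0.4],[0,0,0.0594],0],
    [[0,0,0.4],[0,0,0.0594],0],
    [[0,0,0.2],[0,0,0.0594],0],
    [[0,0,0],[0,0,0],0],
    [[0,0,0],[0,0,0],0]
  ]
}}

```text
time_s: 4.15
position: [0.4511, 0.3333, 0.1728]
tcp_rot: [[-0.211, 0.978, -0.001], [0.978, 0.211, -0.0], [-0.0, -0.001, -1.0]]
force: [0.3, -0.3, 0.6]
opening: 1.0
grasp_force: 0.0
```

```bash
python3 b.py w2 flask_mid:.069 flask:0 shaft_seat:.088 
```

```text
4.2 [0.4515 0.3334 0.1733] [0.4367 0.4021 0.3334] [[ 0.9775  0.2043  0.0531]
 [ 0.2111 -0.9453 -0.2485]
 [-0.0005  0.2541 -0.9672]]
flask_mid [([0.7, 0.638], 0.73, [0.56, 0.301]), ([0.5, 0.497], 0.65, [0.448, 0.334])]
flask [([0.675, 0.577], 0.91, [0.567, 0.301]), ([0.501, 0.446], 0.87, [0.448, 0.339])]
shaft_seat []
```

View pics/w2.png

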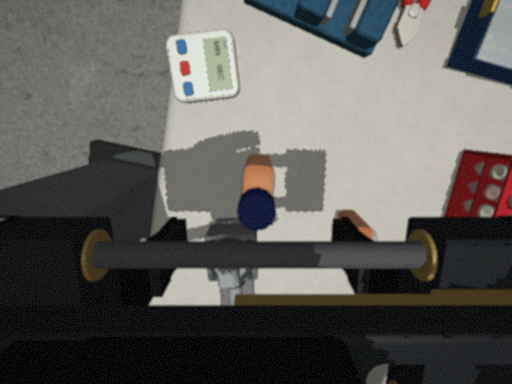

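Call:
{"api": "move_arm", "payload": {
  "increments": [
    [[0,-0.07,0.6],[0,0,0],0],
    [[0,0,0.6],[0,0,0],0],
    [[0,0,0.6],[0,0,0],0],
    [[0,0,0.6],[0,0,0],0],
    [[0,0,0.6],[0,0,0],0],
    [[0,0,0.33],[0,0,0],0],
    [[0,0,0],[0,0,0],0.3],
    [[0,0,0],[0,0,0],0.7],
    [[0,0,0],[0,0,0],1],
    [[0,0,0],[0,0,0],1],
    [[0,0,0],[0,0,0],1],
    [[0,0,0],[0,0,0],1],
    [[0,0,0],[0,0,0],1],
    [[0,0,0],[0,0,0],1]
  ]
}}

```text
time_s: 5.52
position: [0.4494, 0.3328, 0.0735]
tcp_rot: [[-0.207, 0.978, 0.001], [0.978, 0.207, 0.0], [0.0, 0.001, -1.0]]
force: [0.2, 0.4, 0.5]
opening: 0.475
grasp_force: 0.0
```

Call:
{"api": "move_arm", "payload": {
  "increments": [
    [[0,0,0],[0,0,0],1],
    [[0,0,0],[0,0,0],1],
    [[0,0,0],[0,0,0],1],
    [[0,0,0],[0,0,0],1],
    [[0,0,0],[0,0,0],1]
  ]
}}

```text
time_s: 5.93
position: [0.4493, 0.3328, 0.0732]
tcp_rot: [[-0.207, 0.978, 0.0], [0.978, 0.207, 0.0], [-0.0, 0.0, -1.0]]
force: [0.3, -0.4, 1.7]
opening: 0.346
grasp_force: 29.0
```

Call:
{"api": "move_arm", "payload": {
  "increments": [
    [[0,0,-0.25],[0,0,0],1],
    [[0,0,-0.25],[0,0,0],1],
    [[0.3,0.15,0],[0,0,0],1],
    [[0.6,0.3,0],[0,0,0],1],
    [[0.6,0.3,0],[0,0,0],1],
    [[0.6,0.3,0],[0,0,0],1],
    [[0.4,0.25,0],[0,0,0],1],
    [[0.2,0.1,0],[0,0,0],1],
    [[0,0,0],[0,0,0],1],
    [[0,0,0.2],[0,0,0],1],
    [[0,0,0.2],[0,0,0],1],
    [[0,0,0.1],[0,0,0],1],
    [[0,0,0],[0,0,0],1],
    [[0,0,0],[0,0,0],1],
    [[0,0,0],[0,0,0],0.4],
    [[0,0,0],[0,0,0],0],
    [[0,0,0],[0,0,0],0],
    [[0,0,0],[0,0,0],0],
    [[0,0,0],[0,0,0],0],
    [[0,0,0],[0,0,0],0]
  ]
}}

```text
time_s: 7.6
position: [0.4735, 0.4207, 0.073]
tcp_rot: [[-0.207, 0.978, -0.0], [0.978, 0.207, -0.0], [-0.0, -0.0, -1.0]]
force: [0.2, 0.7, 0.4]
opening: 0.713
grasp_force: 0.0
```

Call:
{"api": "move_arm", "payload": {
  "increments": [
    [[0,0,-0.3],[0,0,0],0],
    [[0,0,-0.8],[0,0,0],0],
    [[0,0,-1],[0,0,0],0],
    [[0,0,-1],[0,0,0],0],
    [[0,0,-1],[0,0,0],0],
    [[-0.3,-0.1,-1],[0,0,0],0],
    [[-0.8,-0.3,-0.8],[0,0,0],0],
    [[-0.9,-0.35,-0.4],[0,0,0],0],
    [[-0.9,-0.35,-0.3],[0,0,0],0],
    [[-0.9,-0.35,0],[0,0,0],0],
    [[-0.9,-0.35,0],[0,0,0],0],
    [[-0.9,-0.35,0],[0,0,0],0],
    [[-0.8,-0.3,0],[0,0,0],0],
    [[-0.4,-0.15,0],[0,0,0],0],
    [[0,0,0],[0,0,0],0],
    [[0,0,0],[0,0,0],0]
  ]
}}

```text
time_s: 8.93
position: [0.4397, 0.2048, 0.2719]
tcp_rot: [[-0.206, 0.979, 0.001], [0.979, 0.206, 0.001], [0.001, 0.001, -1.0]]
force: [-0.1, 0.1, -0.5]
opening: 1.001
grasp_force: 0.0
```

```bash
python3 b.py w3 flask_mid:.069 flask:0 shaft_seat:.088 jack:0 table_top:.075; python3 -c "
import cv2;a=cv2.imread('pics/w3.png')[60:240,130:400];cv2.imwrite('pics/w3b.png',cv2.resize(a,None,fx=2.9,fy=2.9,interpolation=2))"
```

```text
8.9833 [0.4399 0.2054 0.2718] [0.4253 0.2735 0.4326] [[ 0.9785  0.1989  0.0538]
 [ 0.2061 -0.9467 -0.2477]
 [ 0.0016  0.2535 -0.9673]]
flask_mid [([0.726, 0.315], 0.57, [0.562, 0.295])]
flask [([0.608, 0.028], 0.93, [0.467, 0.42]), ([0.702, 0.306], 0.87, [0.569, 0.3])]
shaft_seat [([0.523, 0.37], 0.76, [0.442, 0.246])]
jack [([0.516, 0.51], 0.88, [0.459, 0.157]), ([0.523, 0.368], 0.4, [0.446, 0.24])]
table_top []
```

View pics/w3b.png

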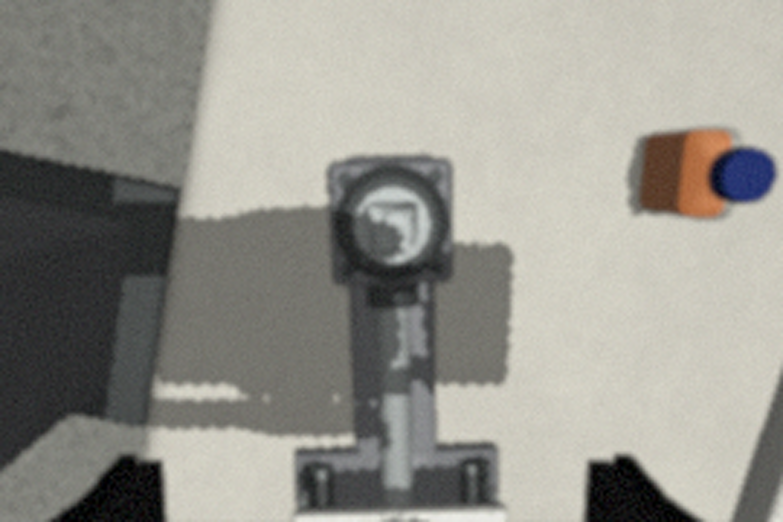

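```bash
python3 - <<'E'
from h import *
c=capture("wrist");print(c["mtx"][0,0])
f=lambda u,v,z:onz(c,[(130+u/2.9)/512,(60+v/2.9)/384],z)
print("collar",f(393,224,.064),"housing",f(390.5,219,.052))
print("nn",onz(c,[.523,.37],.088))
a=f(330,163,.052);b=f(333,280,.052);d=a-b;print("jack y deg",np.degrees(np.arctan2(d[1],d[0])))
a=f(450,163,.052);b=f(450,280,.052);d=a-b;print("jack y deg",np.degrees(np.arctan2(d[1],d[0])))
for n in("scene","side"):
    k=capture(n); print(n,[(onz(k,r["xy"],z)[:2],r["confidence"]) for l,z in(("shaft_seat",.088),("crank_hub",.024),("crank_grip",.077),("flask_mid",.069)) for r in pinpoint(k,l)[:2]])
for z in(.064,.095):
    pass
v=c["img"][105:170,235:300,::-1];cv2.imwrite("pics/sh.png",cv2.resize(v,None,fx=9,fy=9,interpolation=2))
E
```

```text
289.0110678700727
collar [0.439 0.25  0.064] housing [0.4379 0.2511 0.052 ]
nn [0.4419 0.2467 0.088 ]
jack y deg 102.82300310313971
jack y deg 103.38782481978436
scene [(array([0.4238, 0.2509]), 0.48), (array([ 0.4043, -0.18  ]), 0.48), (array([ 0.4502, -0.1411]), 0.8), (array([ 0.3915, -0.1056]), 0.51), (array([0.4881, 0.4397]), 0.68), (array([ 0.5874, -0.0523]), 0.68)]
side [(array([0.4429, 0.2406]), 0.55), (array([ 0.4569, -0.1519]), 0.52), (array([ 0.4072, -0.0705]), 0.67), (array([0.4765, 0.4077]), 0.96), (array([ 0.5431, -0.0998]), 0.91)]
```

View pics/sh.png

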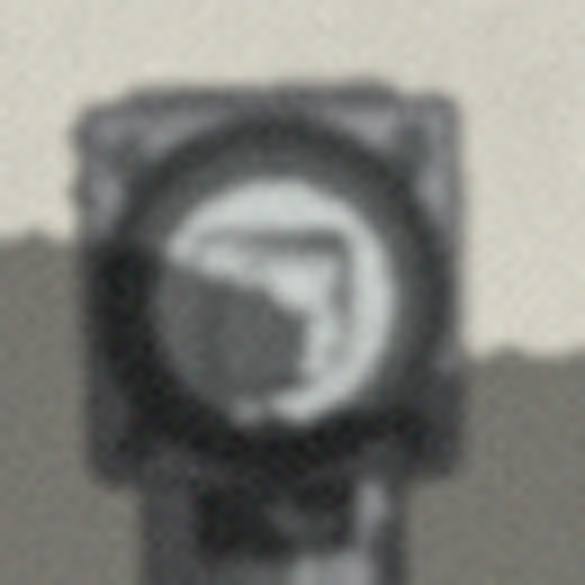

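Call:
{"api": "move_arm", "payload": {
  "increments": [
    [[-0.5,-0.1,0],[0,0,0],0],
    [[-0.95,-0.2,0],[0,0,0],0],
    [[-0.95,-0.2,0],[0,0,0],0],
    [[-0.95,-0.2,0],[0,0,0],0],
    [[-0.95,-0.2,0],[0,0,0],0],
    [[-0.95,-0.2,0],[0,0,0],0],
    [[-0.95,-0.2,0],[0,0,0],0],
    [[-0.95,-0.2,0],[0,0,0],0],
    [[-0.95,-0.2,0],[0,0,0],0],
    [[-0.95,-0.2,0],[0,0,0],0],
    [[-0.95,-0.2,0],[0,0,0],0],
    [[-0.95,-0.2,0],[0,0,0],0],
    [[-0.95,-0.2,0],[0,0,0],0],
    [[-0.95,-0.2,0],[0,0,0],0],
    [[-0.6,-0.15,0],[0,0,0],0],
    [[0,0,0],[0,0,0],0],
    [[0,0,0],[0,0,0],0]
  ]
}}

```text
time_s: 11.2
position: [0.4393, -0.2081, 0.271]
tcp_rot: [[-0.205, 0.979, -0.0], [0.979, 0.205, 0.001], [0.001, -0.0, -1.0]]
force: [-0.7, 1.0, 0.1]
opening: 1.003
grasp_force: 0.0
```

```bash
python3 b.py w4 flask:0 crank:0 crank_hub:.024 crank_grip:.077 solder_spool:0 pointer:.11 table_top:.075; python3 -c "
import cv2;a=cv2.imread('pics/w4.png')[0:240,100:420];cv2.imwrite('pics/w4b.png',cv2.resize(a,None,fx=2.5,fy=2.5,interpolation=2))"
```

```text
11.25 [ 0.4391 -0.2071  0.2709] [ 0.4251 -0.1394  0.4316] [[ 0.9787  0.1987  0.0521]
 [ 0.2054 -0.9468 -0.2478]
 [ 0.0001  0.2532 -0.9674]]
flask [([0.693, 0.235], 0.6, [0.551, -0.078])]
crank [([0.532, 0.334], 0.79, [0.449, -0.153])]
crank_hub [([0.538, 0.341], 0.95, [0.452, -0.155])]
crank_grip [([0.471, 0.212], 0.85, [0.398, -0.107])]
solder_spool [([0.626, 0.56], 0.56, [0.551, -0.269])]
pointer []
table_top []
```

View pics/w4b.png

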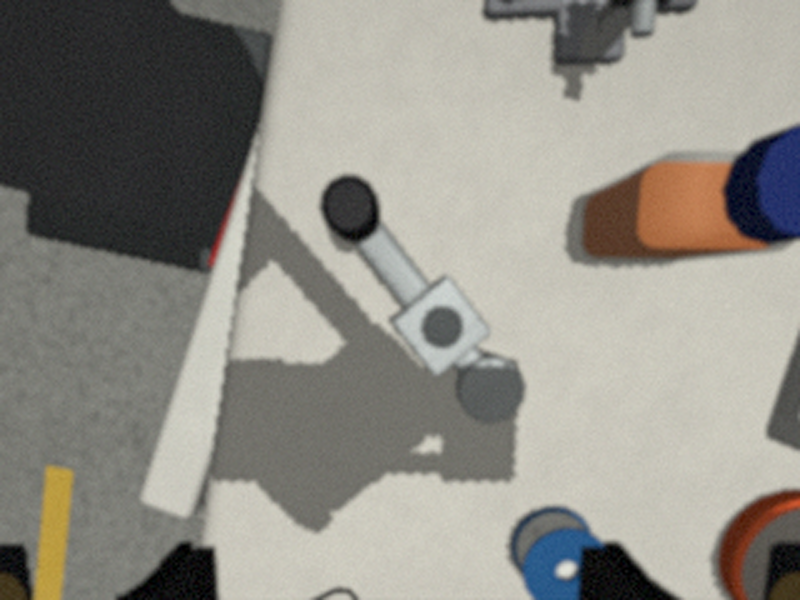

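```bash
python3 - <<'E'
from h import *
c=capture("wrist")
f=lambda u,v,z:onz(c,[(100+u/2.5)/512,(v/2.5)/384],z)
h=f(441,326,.048);g=f(350,206,.102);w=f(490,390,.054);print(h,g,w)
for d in(h-w,g-h,g-w):print(np.degrees(np.arctan2(d[1],d[0])),np.linalg.norm(d[:2]))
print("hub edges",[np.degrees(np.arctan2(*(f(*a,.048)-f(*b,.048))[[1,0]])) for a,b in(((391,322),(445,277)),((441,374),(488,330)),((391,322),(441,374)),((445,277),(488,330)))])
a=h[:2]
th=np.radians(130);X=np.array([np.cos(th),np.sin(th)]);Y=np.array([np.sin(th),-np.cos(th)])
for p in((577,195),(572,250),(590,260),(760,255),(580,200)):
    q=f(*p,0)[:2];print("flask foot",q,(q-a)@X,(q-a)@Y)
E
```

```text
[ 0.4516 -0.152   0.048 ] [ 0.3983 -0.1089  0.102 ] [ 0.4836 -0.1785  0.054 ]
140.47808530626367 0.04157088192235268
141.04154390683505 0.06851678816589987
140.82877336298694 0.1100864189788554
hub edges [np.float64(-128.78761751306385), np.float64(-124.51282539233829), np.float64(146.4914268001668), np.float64(142.71249089659077)]
flask foot [ 0.5133 -0.0677] 0.02489487437020438 0.10147911161175141
flask foot [ 0.5185 -0.0967] -0.0006517706972847051 0.08680657229776964
flask foot [ 0.53   -0.0998] -0.010473101231270786 0.09365003043947298
flask foot [ 0.6243 -0.0769] -0.05351574633351831 0.18066457560196272
flask foot [ 0.5156 -0.0699] 0.021702063533376288 0.10188093217895924
```

Call:
{"api": "move_arm", "payload": {
  "increments": [
    [[0.67,0.16,0],[0,0,0],0],
    [[0.67,0.16,0],[0,0,0],0],
    [[0,0,0.6],[0,0,-0.0543],0],
    [[0,0,0.7],[0,0,-0.0543],0],
    [[0,0,0.7],[0,0,-0.0543],0],
    [[0,0,0.7],[0,0,-0.0543],0],
    [[0,0,0.7],[0,0,-0.0543],0],
    [[0,0,0.5],[0,0,-0.0543],0],
    [[0,0,0],[0,0,0],0],
    [[0,0,0],[0,0,0],0]
  ]
}}

```text
time_s: 12.48
position: [0.4403, -0.1658, 0.1538]
tcp_rot: [[-0.776, 0.631, -0.001], [0.631, 0.776, 0.001], [0.002, -0.0, -1.0]]
force: [1.3, 0.4, -0.1]
opening: 1.0
grasp_force: 0.0
```

```bash
python3 b.py w5 crank_hub:.024 crank_grip:.077 flask:0; python3 -c "
import cv2;a=cv2.imread('pics/w5.png');cv2.imwrite('pics/w5b.png',cv2.resize(a,(768,576)))"
```

```text
12.5333 [ 0.4409 -0.1663  0.1545] [ 0.3869 -0.1211  0.3145] [[ 0.6302  0.7513  0.1958]
 [ 0.7764 -0.6098 -0.1591]
 [-0.0002  0.2523 -0.9677]]
crank_hub [([0.537, 0.478], 0.87, [0.45, -0.151])]
crank_grip []
flask [([0.743, 0.533], 0.89, [0.55, -0.075])]
```

View pics/w5b.png

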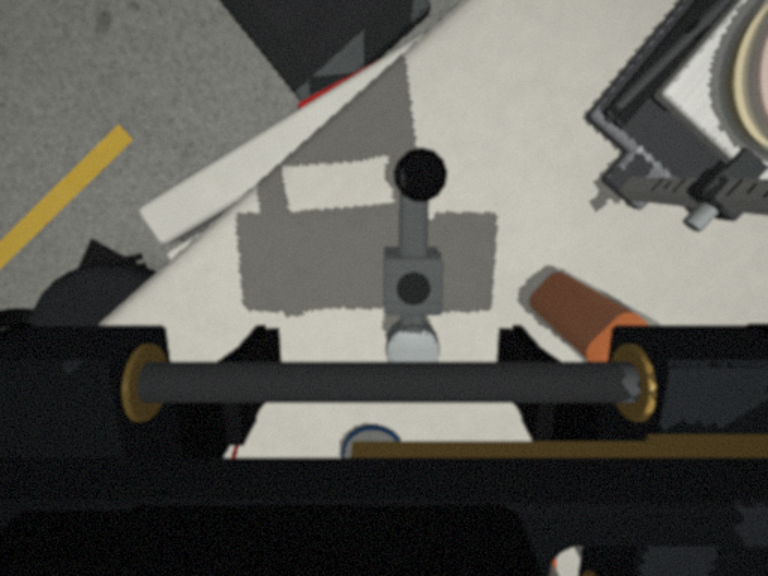

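```bash
python3 - <<'E'
from h import *
c=capture("wrist");s=read_state();R=np.array(s["tcp_rot"]);p=np.array(s["position"])
f=lambda u,v,z:onz(c,[u/768,v/576],z)
for n,u,v,z in(("foot",530,298,0),("foot",552,270,0),("hubtop",413,288,.048),("grip",420,174,.102),("edge L",384,290,.048),("edge R",442,290,.048)):
    q=f(u,v,z);print(n,q,(R.T@(q-p))[:2])
E
```

```text
foot [ 0.5273 -0.0965  0.    ] [-0.0223  0.1086]
foot [ 0.5195 -0.0715  0.    ] [-0.0006  0.1232]
hubtop [ 0.4534 -0.1547  0.048 ] [-0.0017  0.0168]
grip [ 0.3978 -0.1106  0.102 ] [0.0691 0.0161]
edge L [ 0.4427 -0.17    0.048 ] [-0.003  -0.0017]
edge R [ 0.4661 -0.1411  0.048 ] [-0.003   0.0354]
```

Call:
{"api": "move_arm", "payload": {
  "increments": [
    [[-0.05,0,0.6],[0,0,0],0],
    [[0,0,0.7],[0,0,0],0],
    [[0,0,0.7],[0,0,0],0],
    [[0,0,0.7],[0,0,0],0],
    [[0,0,0.7],[0,0,0],0],
    [[0,0,0.7],[0,0,0],0],
    [[0,0,0.5],[0,0,0],0],
    [[0,0,0.2],[0,0,0],0],
    [[0,0,0],[0,0,0],0],
    [[0,0,0],[0,0,0],1],
    [[0,0,0],[0,0,0],1],
    [[0,0,0],[0,0,0],1],
    [[0,0,0],[0,0,0],1],
    [[0,0,0],[0,0,0],1],
    [[0,0,0],[0,0,0],1],
    [[0,0,0],[0,0,0],1],
    [[0,0,0],[0,0,0],1],
    [[0,0,0],[0,0,0],1],
    [[0,0,0],[0,0,0],1],
    [[0,0,0],[0,0,0],1]
  ]
}}

```text
time_s: 14.4
position: [0.4421, -0.1671, 0.0104]
tcp_rot: [[-0.778, 0.629, 0.001], [0.629, 0.778, -0.0], [-0.001, 0.0, -1.0]]
force: [3.1, 3.7, 5.1]
opening: 0.433
grasp_force: 30.1
```

Call:
{"api": "move_arm", "payload": {
  "increments": [
    [[0,0,-0.3],[0,0,0],1],
    [[0,-0.4,-0.5],[0,0,0],1],
    [[0,-0.4,-0.5],[0,0,0],1],
    [[0,0,-1],[0,0,0],1],
    [[0,0,-1],[0,0,0],1],
    [[0,0,-1],[0,0,0],1],
    [[0,0,-1],[0,0,0],1],
    [[0,0,-1],[0,0,0],1],
    [[0.2,0.27,-1],[0,0,0],1],
    [[0.63,0.83,0],[0,0,0],1],
    [[0.63,0.83,0],[0,0,0],1],
    [[0.63,0.83,0],[0,0,0],1],
    [[0.63,0.83,0],[0,0,0],1],
    [[0.63,0.83,0],[0,0,0],1],
    [[0.63,0.83,0],[0,0,0],1],
    [[0.63,0.83,0],[0,0,0],1],
    [[0.63,0.83,0],[0,0,0],1],
    [[0.63,0.83,0],[0,0,0],1],
    [[0.63,0.83,0],[0,0,0],1],
    [[0.63,0.83,0],[0,0,0],1]
  ]
}}

```text
time_s: 16.07
position: [0.4356, 0.1686, 0.2285]
tcp_rot: [[-0.778, 0.628, -0.004], [0.628, 0.778, -0.002], [0.002, -0.004, -1.0]]
force: [0.9, -0.1, -4.0]
opening: 0.432
grasp_force: 30.0
```

Call:
{"api": "move_arm", "payload": {
  "increments": [
    [[0.63,0.83,0],[0,0,0],1],
    [[0.63,0.83,0],[0,0,0],1],
    [[0.3,0.4,0],[0,0,0],1],
    [[0,0,0],[0,0,0.0535],1],
    [[0,0,0],[0,0,0.0535],1],
    [[0,0,0],[0,0,0.0535],1],
    [[0,0,0],[0,0,0.0535],1],
    [[0,0,0],[0,0,0.0535],1],
    [[0,0,0],[0,0,0.0535],1],
    [[0,0,0],[0,0,0],1],
    [[0,0,0],[0,0,0],1],
    [[0,0,0],[0,0,0],1]
  ]
}}

```text
time_s: 17.07
position: [0.4393, 0.2449, 0.2287]
tcp_rot: [[-0.219, 0.976, -0.002], [0.976, 0.219, -0.001], [-0.001, -0.002, -1.0]]
force: [-0.1, -0.4, -3.4]
opening: 0.435
grasp_force: 30.1
```

```bash
python3 b.py w6 crank_hub:.25 crank_grip:.30 flask:0 shaft_seat:.088; python3 - <<'E'
from h import *
s=read_state();print(s["tcp_rot"],s["force"],s["moment"],s["opening"],s["grasp_force"],s["joint_positions"])
c=capture("wrist");R=np.array(s["tcp_rot"]);p=np.array(s["position"])
for l,dz in(("crank_hub",.0142),("crank_grip",.067)):
    for r in pinpoint(c,l)[:2]: print(l,r["confidence"],(R.T@(onz(c,r["xy"],p[2]+dz)-p)))
for n in("scene","side"):
    c=capture(n)
    print(n,[(l,r["confidence"],onz(c,r["xy"],z)[:2]) for l,z in(("shaft_seat",.088),("crank_hub",p[2]+.0142),("flask_mid",.069)) for r in pinpoint(c,l)[:2]])
E
```

```text
17.1167 [0.4395 0.245  0.2288] [0.4244 0.3137 0.3893] [[ 0.9756  0.2129  0.0543]
 [ 0.2197 -0.9433 -0.2488]
 [-0.0017  0.2546 -0.967 ]]
crank_hub [([0.509, 0.631], 0.79, [0.439, 0.251])]
crank_grip [([0.507, 0.284], 0.97, [0.424, 0.315])]
flask [([0.707, 0.392], 0.62, [0.569, 0.299])]
shaft_seat []
[[-0.2177  0.976  -0.0002]
 [ 0.976   0.2177 -0.0002]
 [-0.0002 -0.0003 -1.    ]] [ 0.2454 -0.0291 -2.7065] [-0.0904 -0.0045  0.0077] 0.4371758211346756 30.05591392633505 [16.4263 20.4175 98.7826 -0.0093 60.8167  3.8572]
crank_hub 0.88 [ 0.0027  0.0008 -0.0142]
crank_grip 0.73 [ 0.0729 -0.0001 -0.067 ]
scene [('shaft_seat', 0.67, array([0.6277, 0.5179])), ('shaft_seat', 0.5, array([0.4194, 0.2347])), ('crank_hub', 0.63, array([0.4304, 0.24  ])), ('flask_mid', 0.68, array([ 0.5816, -0.0584])), ('flask_mid', 0.64, array([0.4829, 0.4353]))]
side [('shaft_seat', 0.51, array([0.4302, 0.2473])), ('crank_hub', 0.69, array([0.4525, 0.23  ])), ('flask_mid', 0.64, array([0.5582, 0.3065])), ('flask_mid', 0.58, array([0.4809, 0.4184]))]
```

Call:
{"api": "move_arm", "payload": {
  "increments": [
    [[0.03,0.03,0.5],[0,0,0],1],
    [[0,0,0.7],[0,0,0],1],
    [[0,0,0.7],[0,0,0],1],
    [[0,0,0.7],[0,0,0],1],
    [[0,0,0.7],[0,0,0],1],
    [[0,0,0.4],[0,0,0],1],
    [[0,0,0.2],[0,0,0],1],
    [[0,0,0.1],[0,0,0],1],
    [[0,0,0.1],[0,0,0],1],
    [[0,0,0.1],[0,0,0],1],
    [[0,0,0.1],[0,0,0],1],
    [[0,0,0.1],[0,0,0],1],
    [[0,0,0.1],[0,0,0],1]
  ]
}}

```text
time_s: 18.95
position: [0.4401, 0.2465, 0.0944]
tcp_rot: [[-0.217, 0.976, -0.001], [0.976, 0.217, -0.0], [-0.0, -0.001, -1.0]]
force: [-1.1, -0.3, -2.1]
opening: 0.434
grasp_force: 30.1
```

Call:
{"api": "move_arm", "payload": {
  "increments": [
    [[0,0,0.1],[0,0,0],1],
    [[0,0,0.1],[0,0,0],1],
    [[0,0,0.1],[0,0,0],1],
    [[0,0,0.1],[0,0,0],1]
  ]
}}

```text
time_s: 19.28
position: [0.44, 0.2464, 0.0817]
tcp_rot: [[-0.217, 0.976, -0.001], [0.976, 0.217, -0.0], [-0.0, -0.001, -1.0]]
force: [-1.7, -0.2, -1.8]
opening: 0.434
grasp_force: 30.1
```

Call:
{"api": "move_arm", "payload": {
  "increments": [
    [[0,0,0.1],[0,0,0],1],
    [[0,0,0.07],[0,0,0],1],
    [[0,0,0.07],[0,0,0],1],
    [[0,0,0],[0,0,0],1]
  ]
}}

```text
time_s: 19.62
position: [0.44, 0.2464, 0.0745]
tcp_rot: [[-0.217, 0.976, -0.001], [0.976, 0.217, -0.0], [-0.0, -0.002, -1.0]]
force: [-2.5, 0.0, -4.5]
opening: 0.433
grasp_force: 30.1
```

Call:
{"api": "move_arm", "payload": {
  "increments": [
    [[0,0,0.02],[0,0,0],0.6],
    [[0,0,0],[0,0,0],0],
    [[0,0,0],[0,0,0],0],
    [[0,0,0],[0,0,0],0],
    [[0,0,0],[0,0,0],0],
    [[0,0,0],[0,0,0],0],
    [[0,0,0],[0,0,0],0],
    [[0,0,-0.3],[0,0,0],0],
    [[0,0,-0.8],[0,0,0],0],
    [[0,0,-1],[0,0,0],0],
    [[0,0,-1],[0,0,0],0],
    [[0,0,-1],[0,0,0],0],
    [[0,0,-1],[0,0,0],0],
    [[0,0,-0.4],[0,0,0],0]
  ]
}}

```text
time_s: 20.78
position: [0.4426, 0.2473, 0.2442]
tcp_rot: [[-0.217, 0.976, 0.008], [0.976, 0.217, 0.002], [0.001, 0.008, -1.0]]
force: [0.9, -0.2, 0.5]
opening: 0.999
grasp_force: 0.0
```

Call:
{"api": "move_arm", "payload": {
  "increments": [
    [[-0.78,-0.287,0],[0,0,0],0],
    [[-0.78,-0.287,0],[0,0,0],0],
    [[-0.78,-0.287,0],[0,0,0],0],
    [[-0.78,-0.287,0],[0,0,0],0],
    [[-0.78,-0.287,0],[0,0,0],0],
    [[-0.78,-0.287,0],[0,0,0],0],
    [[-0.78,-0.287,0],[0,0,0],0],
    [[-0.78,-0.287,0],[0,0,0],0],
    [[-0.78,-0.287,0],[0,0,0],0],
    [[-0.78,-0.287,0],[0,0,0],0],
    [[-0.78,-0.287,0],[0,0,0],0],
    [[-0.78,-0.287,0],[0,0,0],0],
    [[0,0,0],[0,0,0],0],
    [[0,0,0],[0,0,0],0],
    [[0,0,0],[0,0,0],0]
  ]
}}

```text
time_s: 22.03
position: [0.4005, -0.0495, 0.2397]
tcp_rot: [[-0.216, 0.976, 0.0], [0.976, 0.216, 0.0], [0.0, 0.0, -1.0]]
force: [0.5, 0.3, -1.1]
opening: 0.996
grasp_force: 0.0
```

```bash
cat > v.py <<'E'
from h import *
import sys,pickle
c=capture("wrist");save(c,sys.argv[1]);s=read_state();print(s["time_s"],s["position"],c["eye"])
o={k:np.array(c[k]) for k in("eye","rotation","mtx","img")}
for l in("pointer","table_top","dish_mid","crank_hub","shaft_seat"):
    o[l]=pinpoint(c,l)[:2];print(l,[(np.round(r["xy"],3)*[512,384],r["confidence"]) for r in o[l]])
print("pred pointer px",proj(c,[.491,.0195,.11]))
pickle.dump(o,open(sys.argv[1]+".pkl","wb"))
E
python3 v.py A
```

```text
22.0833 [ 0.4005 -0.0492  0.2396] [0.3855 0.0191 0.4003]
pointer [(array([357.888,  77.568]), 0.6), (array([360.448, 136.704]), 0.59)]
table_top []
dish_mid [(array([363.008,  79.104]), 0.6)]
crank_hub [(array([364.032, 137.856]), 0.59)]
shaft_seat []
pred pointer px [362.6751 138.582 ]
```

Call:
{"api": "move_arm", "payload": {
  "increments": [
    [[0,0.7,0],[0,0,0],0],
    [[0,0.9,0],[0,0,0],0],
    [[0,0.9,0],[0,0,0],0],
    [[-0.29,0.9,0],[0,0,0],0],
    [[0,0.7,0],[0,0,0],0],
    [[0,0.3,0],[0,0,0],0],
    [[0,0,0],[0,0,0],0],
    [[0,0,0],[0,0,0],0],
    [[0,0,0],[0,0,0],0]
  ]
}}

```text
time_s: 23.08
position: [0.5296, -0.0294, 0.239]
tcp_rot: [[-0.217, 0.976, -0.003], [0.976, 0.217, 0.0], [0.001, -0.002, -1.0]]
force: [0.8, -0.1, 0.1]
opening: 0.999
grasp_force: 0.0
```

```bash
python3 v.py B; python3 - <<'E'
import cv2,numpy as np
a=cv2.imread("pics/A.png")[30:230,300:432];b=cv2.imread("pics/B.png")[30:230,180:312]
cv2.imwrite("pics/ab.png",cv2.resize(np.hstack([a,b]),None,fx=3,fy=3,interpolation=2))
E
```

```text
23.1333 [ 0.5297 -0.0296  0.2392] [0.515  0.0392 0.3996]
pointer [(array([236.032, 127.872]), 0.93)]
table_top []
dish_mid [(array([231.424,  68.736]), 0.78)]
crank_hub []
shaft_seat []
pred pointer px [231.3174 130.0449]
```

View pics/ab.png

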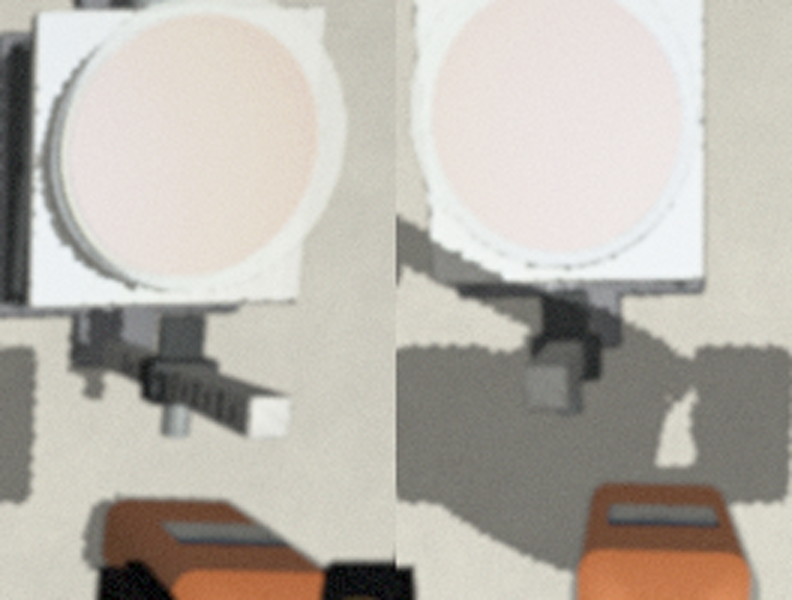

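```bash
python3 - <<'E'
from h import *
import pickle
A=pickle.load(open("A.pkl","rb"));B=pickle.load(open("B.pkl","rb"))
def t(n,a,b):
    r=lambda c,p:ray(c,[p[0]/512,p[1]/384]); print(n,*tri([r(A,a),r(B,b)]))
a=lambda u,v:(300+u/3,30+v/3); b=lambda u,v:(180+(u-396)/3,30+v/3)
t("table corner .075",a(297,301),b(704,279)); t("post top .170",a(268,415),b(553,386))
t("nn",A["pointer"][1]["xy"]*np.array([512,384]),B["pointer"][0]["xy"]*np.array([512,384]))
t("clamp/blade L",a(162,358),b(542,338));t("blade R",a(205,358),b(588,338)); t("tip mid",a(184,307),b(565,291))
# intensity profiles across blade
for n,c,r0,r1,c0,c1 in(("A",A,134,148,345,378),("B",B,126,140,222,254)):
    g=cv2.cvtColor(c["img"],cv2.COLOR_RGB2GRAY)[r0:r1:2,c0:c1];print(n,c0,r0);print(g)
E
```

```text
table corner .075 [0.5417 0.0369 0.0717] [np.float64(0.00013542067832803654), np.float64(0.0001354206783280094)]
post top .170 [0.5007 0.0008 0.1634] [np.float64(9.32620958111046e-05), np.float64(9.326209581111825e-05)]
nn [0.4942 0.0213 0.0936] [np.float64(0.00035511335695824665), np.float64(0.000355113356958226)]
clamp/blade L [0.4898 0.0063 0.0988] [np.float64(0.0006977060977930456), np.float64(0.0006977060977930226)]
blade R [0.5051 0.0095 0.0967] [np.float64(0.0006636654427770318), np.float64(0.0006636654427770657)]
tip mid [0.4939 0.024  0.0937] [np.float64(0.0014285699953358998), np.float64(0.0014285699953358918)]
A 345 134
[[137 136 137 135 135 136 127 128 122 109 105 105 114 109 112 111 109  99
   97 102 108 104 108 126 141 148 152 152 149 146 150 158 167]
 [137 136 138 135 136 135 135 127 103  82  81  82  83  82  84  85  77  77
   77  81  81  82  98 136 173 197 199 202 202 199 200 200 204]
 [139 137 137 135 134 138 132 124  97  82  82  82  90  82  83  86  80  82
   81  81  75  83  92 134 180 201 203 202 198 197 203 204 200]
 [138 137 140 135 136 134 134 118  89  75  80  86 
[... 740 characters left out ...]
6 154 152 152 156 152 152 151 133]
 [112 113 118 119 113  99  71  57  43  40  50  50  50  47  57  61  76  73
   74  86  86  96 116 140 148 153 158 150 154 152 155 134]
 [116 119 117 113 117 104  83  50  47  44  45  50  46  48  48  43  41  48
   53  58  65  71  82  87 105 115 118 116 122 141 145 138]
 [120 113 118 116 117 108  88  59  44  41  46  45  46  46  48  46  46  45
   42  48  49  53  63  77  78  76  79  78  78 105 121 116]
 [118 112 115 118 117 113  86  61  50  47  43  48  44  44  36  47  45  41
   41  47  46  56  67  71  75  72  77  75  78  74  71  77]
 [177 157 135 117 120 109  90  59  43  43  42  41  50  46  50  46  47  47
   43  48  47  53  69  84  75  78  76  74  76  72  77  72]]
```

Call:
{"api": "move_arm", "payload": {
  "increments": [
    [[0.5,0,0],[0,0,0],0],
    [[0.93,-0.08,0],[0,0,0],0],
    [[0.93,-0.08,0],[0,0,0],0],
    [[0.93,-0.08,0],[0,0,0],0],
    [[0.93,-0.08,0],[0,0,0],0],
    [[0.93,-0.08,0],[0,0,0],0],
    [[0.93,-0.08,0],[0,0,0],0],
    [[0.93,-0.08,0],[0,0,0],0],
    [[0.93,-0.08,0],[0,0,0],0],
    [[0.93,-0.08,0],[0,0,0],0],
    [[0.93,-0.08,0],[0,0,0],0],
    [[0,0,0],[0,0,0],0],
    [[0,0,0],[0,0,0],0]
  ]
}}

```text
time_s: 24.47
position: [0.4436, 0.2528, 0.2395]
tcp_rot: [[-0.22, 0.975, 0.0], [0.975, 0.22, -0.0], [-0.0, 0.0, -1.0]]
force: [0.3, -1.1, -0.2]
opening: 0.999
grasp_force: 0.0
```

```bash
python3 b.py w7 crank_grip:.141 crank_hub:.088 crank:.064 shaft_seat:.088
```

```text
24.5167 [0.444  0.2519 0.2394] [0.4283 0.3215 0.4   ] [[ 0.9754  0.2132  0.0564]
 [ 0.2205 -0.9433 -0.248 ]
 [ 0.0003  0.2543 -0.9671]]
crank_grip [([0.491, 0.311], 0.61, [0.423, 0.316])]
crank_hub [([0.504, 0.475], 0.59, [0.444, 0.251])]
crank [([0.498, 0.465], 0.75, [0.44, 0.249]), ([0.916, 0.384], 0.59, [0.674, 0.34])]
shaft_seat []
```

Call:
{"api": "move_arm", "payload": {
  "increments": [
    [[0.57,-0.05,0],[0,0,0],0.4],
    [[0.57,-0.05,0],[0,0,0],0.4],
    [[0.57,-0.04,0],[0,0,0],0.4],
    [[0.56,-0.04,0.2],[0,0,0],0.4],
    [[0,0,0.7],[0,0,0],0.4],
    [[0,0,0.7],[0,0,0],0.4],
    [[0,0,0.7],[0,0,0],0.4],
    [[0,0,0.7],[0,0,0],0.4],
    [[0,0,0.6],[0,0,0],0.4],
    [[0,0,0.3],[0,0,0],0.4],
    [[0,0,0],[0,0,0],1],
    [[0,0,0],[0,0,0],1],
    [[0,0,0],[0,0,0],1],
    [[0,0,0],[0,0,0],1],
    [[0,0,0],[0,0,0],1],
    [[0,0,0],[0,0,0],1]
  ]
}}

```text
time_s: 26.05
position: [0.4247, 0.3176, 0.1233]
tcp_rot: [[-0.217, 0.976, 0.002], [0.976, 0.217, 0.001], [0.0, 0.002, -1.0]]
force: [-0.5, 1.5, 2.4]
opening: 0.291
grasp_force: 30.0
```

```bash
python3 - <<'E'
from h import *
R=[]
for n in("scene","side"):
    c=capture(n); r=pinpoint(c,"oven_front");print(n,[(onz(c,q["xy"],.27),q["confidence"]) for q in r[:2]]); e=search_frame(c,"oven_front");print([(np.array(q["extent"])*[512,384,512,384]).round() for q in e[:1]])
    if n=="side":
        # oven left-front bottom corner seen in view b at crop(105,292)
        print("corner bottom",onz(c,[(180+105/3)/512,(170+292/3)/384],0))
E
```

```text
scene [(array([0.625 , 0.0451, 0.27  ]), 0.59)]Traceback (most recent call last):
  File "<stdin>", line 4, in <module>
ValueError: it knows: bench_supply, crank, crank_grip, crank_hub, dish, dish_mid, flask, flask_mid, jack, jack_shaft, pointer, rack_red, shaft_seat, side_cutters, solder_spool, table_top, timer
```

```bash
python3 - <<'E'
from h import *
c=capture("side")
print("corner bottom",onz(c,[(180+100/3)/512,(170+295/3)/384],0),onz(c,[(180+88/3)/512,(170+290/3)/384],0))
print("right end bottom",onz(c,[(180+205/3)/512,(170+105/3)/384],0), pinpoint(c,"oven_front")and onz(c,pinpoint(c,"oven_front")[0]["xy"],.27))
E
```

```text
corner bottom [0.6785 0.2533 0.    ] [0.6955 0.2457 0.    ]
right end bottom [ 0.6761 -0.2811  0.    ] [0.6451 0.0655 0.27  ]
```

Call:
{"api": "move_arm", "payload": {
  "increments": [
    [[-0.08,0.604,0],[0,0,0],1],
    [[-0.233,0.563,0],[0,0,0],1],
    [[-0.371,0.483,0],[0,0,0],1],
    [[-0.483,0.371,0],[0,0,0],1],
    [[-0.563,0.233,0],[0,0,0],1],
    [[-0.604,0.08,0],[0,0,0],1]
  ]
}}

```text
time_s: 26.8
position: [0.5073, 0.2646, 0.1226]
tcp_rot: [[-0.217, 0.976, -0.003], [0.976, 0.217, 0.002], [0.002, -0.002, -1.0]]
force: [-4.9, 2.6, 5.6]
opening: 0.29
grasp_force: 30.0
```

Call:
{"api": "move_arm", "payload": {
  "increments": [
    [[-0.604,-0.08,0],[0,0,0],1],
    [[-0.563,-0.233,0],[0,0,0],1],
    [[-0.483,-0.371,0],[0,0,0],1],
    [[-0.371,-0.483,0],[0,0,0],1],
    [[-0.233,-0.563,0],[0,0,0],1],
    [[-0.08,-0.604,0],[0,0,0],1],
    [[0.08,-0.604,0],[0,0,0],1],
    [[0.233,-0.563,0],[0,0,0],1],
    [[0.371,-0.483,0],[0,0,0],1],
    [[0.483,-0.371,0],[0,0,0],1],
    [[0.563,-0.233,0],[0,0,0],1],
    [[0.604,-0.08,0],[0,0,0],1],
    [[0,0,0],[0,0,0],1]
  ]
}}

```text
time_s: 27.88
position: [0.3695, 0.2349, 0.1229]
tcp_rot: [[-0.219, 0.976, -0.001], [0.976, 0.219, -0.0], [0.0, -0.001, -1.0]]
force: [-2.6, 0.0, 9.4]
opening: 0.292
grasp_force: 30.0
```

Call:
{"api": "move_arm", "payload": {
  "increments": [
    [[0.604,0.08,0],[0,0,0],1],
    [[0.563,0.233,0],[0,0,0],1],
    [[0.483,0.371,0],[0,0,0],1],
    [[0.371,0.483,0],[0,0,0],1],
    [[0.233,0.563,0],[0,0,0],1],
    [[0.08,0.604,0],[0,0,0],1],
    [[0,0,0],[0,0,0],1],
    [[0,0,0],[0,0,0],1]
  ]
}}

```text
time_s: 28.55
position: [0.4261, 0.3186, 0.1231]
tcp_rot: [[-0.217, 0.976, 0.004], [0.976, 0.217, 0.003], [0.002, 0.004, -1.0]]
force: [0.3, 3.6, 6.6]
opening: 0.292
grasp_force: 30.0
```

Call:
{"api": "move_arm", "payload": {
  "increments": [
    [[-0.08,0.604,0],[0,0,0],1],
    [[-0.233,0.563,0],[0,0,0],1],
    [[-0.371,0.483,0],[0,0,0],1],
    [[0,0,0],[0,0,0],1],
    [[0,0,0],[0,0,0],0.5],
    [[0,0,0],[0,0,0],0.4],
    [[0,0,0],[0,0,0],0.4],
    [[0,0,0],[0,0,0],0.4],
    [[0,0,-0.4],[0,0,0],0.4],
    [[0,0,-0.8],[0,0,0],0.4],
    [[0,0,-0.9],[0,0,0],0.2],
    [[0,0,-0.9],[0,0,0],0],
    [[0,0,-0.9],[0,0,0],0]
  ]
}}

```text
time_s: 29.63
position: [0.476, 0.3079, 0.24]
tcp_rot: [[-0.217, 0.976, -0.001], [0.976, 0.217, -0.001], [-0.0, -0.002, -1.0]]
force: [-0.0, 0.0, -0.3]
opening: 0.746
grasp_force: 0.0
```

Call:
{"api": "move_arm", "payload": {
  "increments": [
    [[-0.85,-0.39,0],[0,0,0],0],
    [[-0.85,-0.39,0],[0,0,0],0],
    [[-0.85,-0.39,0],[0,0,0],0],
    [[-0.85,-0.39,0],[0,0,0],0],
    [[-0.85,-0.39,0],[0,0,0],0],
    [[-0.85,-0.39,0],[0,0,0],0],
    [[-0.85,-0.39,0],[0,0,0],0],
    [[-0.85,-0.39,0],[0,0,0],0],
    [[-0.85,-0.39,0],[0,0,0],0],
    [[-0.85,-0.39,0],[0,0,0],0],
    [[-0.85,-0.39,0],[0,0,0],0],
    [[-0.85,-0.39,0],[0,0,0],0],
    [[-0.85,-0.39,0],[0,0,0],0],
    [[0,0,0],[0,0,0],0],
    [[0,0,0],[0,0,0],0],
    [[0,0,0],[0,0,0],0]
  ]
}}

```text
time_s: 30.97
position: [0.4, -0.0481, 0.2392]
tcp_rot: [[-0.217, 0.976, -0.001], [0.976, 0.217, 0.001], [0.001, -0.0, -1.0]]
force: [0.4, -0.5, 1.0]
opening: 1.001
grasp_force: 0.0
```

```bash
python3 v.py C; python3 - <<'E'
import cv2
g=cv2.cvtColor(cv2.imread("pics/C.png"),cv2.COLOR_BGR2GRAY)
print(g[118:162:3,300:420:3])
E
```

```text
31.0167 [ 0.4001 -0.0477  0.2392] [0.3851 0.0206 0.3998]
pointer []
table_top []
dish_mid [(array([343.04 ,  16.896]), 0.67), (array([367.104,  77.952]), 0.61)]
crank_hub []
shaft_seat []
pred pointer px [362.9773 140.2863]
[[ 69  44  72  65  65 230 241 239 241 240 228 139 132 164 203 224 225 227
  226 226 225 225 226 225 224 224 224 225 220 222 221 234 233 234 234 228
  228 202 201 204]
 [ 69  43  78  57  71 232 240 238 237 239 239 235 140 124 161 199 226 226
  223 224 226 225 224 224 226 224 224 225 225 230 234 233 236 234 231 228
  228 208 203 204]
 [ 70  48  81  50  78 235 239 240 241 241 240 241 237 224 170 141 178 218
  230 231 230 231 228 229 227 231 232 235 236 234 232 232 227 233 233 229
  227 208 203 207]
 [ 73  51  80  51  79 233 239 240 241 239 241 240 239 240 229 208 154 144
  167 209 229 233 235 234 236 236 232 235 234 230 230 232 231 231 232 229
  229 204 203 204]
 [ 68  48  55  42  86 234 240 242 240 240 240 240 241 239 242 240 240 239
  235 214 234 232 232 233 233 231 228 234 232 234 234 233 231 232 232 228
  225 203 202 203]
 [132 117  97 118 118 232 239 227 235 235
[... 929 characters left out ...]
 204 204 201
  205 204 203 201]
 [116 113 117 114 156 208 204 202  99  72  70  75  81  81  65  72  57  47
   63  62  60  66  67  95 161 204 199 207 203 202 206 204 204 199 204 203
  202 205 205 203]
 [116 118 120 115 167 204 206 200 125 103 105 103 115  80  67  71  31  63
   85  87  84  95  96  90 120 208 203 205 199 208 199 203 202 206 206 204
  201 205 203 204]
 [118 117 114 112 158 206 204 206 204 164 110 124 200 192 136  86  25  53
   43  73  79  86  89  98 100 120 161 198 203 203 204 206 204 204 205 205
  201 207 204 205]
 [120 114 118 114 176 206 205 203 206 195 114 112 202 207 206 187  54  65
   45  66  75  80  64  85  87  96  96 101 130 171 200 207 208 203 203 207
  205 205 203 201]]
```

Call:
{"api": "move_arm", "payload": {
  "increments": [
    [[0,0.5,0],[0,0,0],0],
    [[0,0.8,0],[0,0,0],0],
    [[0,0.7,0],[0,0,0],0],
    [[-0.1,0.2,0],[0,0,0],0],
    [[0,0,0],[0,0,0],0],
    [[0,0,0],[0,0,0],0],
    [[0,0,0],[0,0,0],0]
  ]
}}

```text
time_s: 31.85
position: [0.464, -0.0369, 0.239]
tcp_rot: [[-0.217, 0.976, -0.002], [0.976, 0.217, 0.0], [0.001, -0.002, -1.0]]
force: [-0.7, -0.2, 1.0]
opening: 1.0
grasp_force: 0.0
```

```bash
python3 v.py M|head -2
```

```text
31.9 [ 0.4641 -0.037   0.2391] [0.4493 0.0317 0.3997]
pointer [(array([299.008, 135.168]), 0.84)]
```

Call:
{"api": "move_arm", "payload": {
  "increments": [
    [[0,0.5,0],[0,0,0],0],
    [[0,0.8,0],[0,0,0],0],
    [[-0.1,0.7,0],[0,0,0],0],
    [[-0.1,0.2,0],[0,0,0],0],
    [[0,0,0],[0,0,0],0],
    [[0,0,0],[0,0,0],0],
    [[0,0,0],[0,0,0],0]
  ]
}}

```text
time_s: 32.73
position: [0.5296, -0.0287, 0.239]
tcp_rot: [[-0.217, 0.976, -0.002], [0.976, 0.217, 0.0], [0.001, -0.002, -1.0]]
force: [0.6, -0.7, -0.0]
opening: 1.004
grasp_force: 0.0
```

```bash
python3 v.py D; python3 - <<'E'
import cv2,pickle,numpy as np
np.set_printoptions(linewidth=250)
for n,c0,c1 in(("M",230,370),("D",180,310)):
    g=cv2.cvtColor(cv2.imread(f"pics/{n}.png"),cv2.COLOR_BGR2GRAY)
    print(n);print(g[100:160:3,c0:c1:3])
E
```

```text
32.7833 [ 0.5297 -0.0287  0.2391] [0.515  0.04   0.3997]
pointer [(array([235.52 , 131.712]), 0.6)]
table_top []
dish_mid [(array([227.328,  68.736]), 0.82)]
crank_hub []
shaft_seat [(array([236.544, 127.872]), 0.37)]
pred pointer px [231.1184 130.8027]
M
[[194 191 194 191 193 193 121 203 234 142 215 219 221 222 222 223 221 221 220 222 221 222 223 221 222 221 220 220 221 219 220 221 219 222 217 220 219 231 230 226 187 190 192 188 191 191 192]
 [198 199 196 193 195 197 126 173 232 198 153 227 218 224 223 224 223 221 223 220 221 222 220 221 220 221 220 222 219 218 219 217 221 220 216 217 228 233 230 226 187 189 189 192 186 193 191]
 [193 196 200 197 196 197 142 187 231 233 154 188 225 220 224 222 223 222 222 222 222 222 222 221 221 222 222 222 219 224 221 217 221 221 219 225 230 230 228 228 190 191 187 193 188 187 187]
 [197 197 197 197 195 191 134 183 234 233 222 156 209 224 220 221 221 222 222 221 221 220 222 222 220 221 220 221 220 220 218 220 221 221 224 228 232 225 231 228 187 189 192 188 186 194 194]
 [197 194 195 200 194 196 142 167 233 232 232 226 133 209 224 219 222 221 222 22
[... 5859 characters left out ...]
9 119 117 119 120 117 123 120 125 127 119 118  68  92  95  99  93  89  53  51 113 111 116 115 121 118 118 114 133 174 142 120 116 119 119 117 119 120 113 120 116]
 [117 120 117 121 116 122 118 123 120 122 119 118 117 119 115  93  96  97  93  91  84  45  41 110 119 117 117 117 116 119 117 116 120 116 119 121 120 119 117 116 117 116 115 119]
 [115 121 119 120 120 121 121 120 121 116 117 120 117 116 117 130 133 132 133  93  86  52  42 111 115 118 120 116 114 118 115 119 116 120 118 114 121 120 116 122 119 119 112 115]
 [117 118 121 123 115 123 122 119 119 118 122 122 117 115 120 131 129 134 135  95  84  77  80 115 117 120 119 117 113 116 118 116 118 117 116 116 119 117 120 118 117 119 116 117]]
```

```bash
cat > e.py <<'E'
from h import *
import pickle
T=np.array([[-.217,.976,0],[.976,.217,0],[0,0,1.]])  # rows: along jack y, across, up
def edge(c,r0,r1,c0,c1,lo=None):
    g=cv2.cvtColor(c["img"],cv2.COLOR_RGB2GRAY).astype(float)[r0:r1,c0:c1].mean(0)
    a,b=np.median(g[:4]),np.median(g[-4:]);m=(a+b)/2;s=np.sign(b-a)
    k=[i for i in range(len(g)-1) if s*(g[i]-m)<=0<s*(g[i+1]-m)][0]
    return c0+k+(m-g[k])/(g[k+1]-g[k])+0.0,(r0+r1-1)/2,round(a),round(b)
def lines(spec):
    rs=[];
    for c,(r0,r1,c0,c1) in spec:
        u,v,a,b=edge(c,r0,r1,c0,c1);e,d=ray(c,[(u+.5)/512,(v+.5)/384]) if 0 else ray(c,[u/512,v/384])
        e2=(T@e)[1:];d2=(T@d)[1:];rs.append((e2,d2/np.linalg.norm(d2)));print(round(u,2),a,b,end=" | ")
    A=0;y=0
    for e,d in rs:
        P=np.eye(2)-np.outer(d,d);A=A+P;y=y+P@e
    x=np.linalg.solve(A,y);print("->",x,[round(float((x-e)@np.array([-d[1],d[0]]))*1e3,2) for e,d in rs]);return x
E
cat > e1.py <<'E'
from e import *
L=lambda n:pickle.load(open(n+".pkl","rb"))
A,B,C,M,D=map(L,"ABCMD")
print("old blade R",lines([(A,(139,147,359,376)),(B,(133,140,236,250))]))
print("old table R",lines([(A,(105,127,393,407)),(B,(105,119,276,290))]))
print("blade R",lines([(C,(139,148,359,376)),(M,(136,143,297,315)),(D,(133,140,236,250))]))
print("blade R CM",lines([(C,(139,148,359,376)),(M,(136,143,297,315))]))
print("table R",lines([(C,(110,128,403,417)),(M,(105,124,341,355)),(D,(100,122,277,291))]))
print("table R CM",lines([(C,(110,128,403,417)),(M,(105,124,341,355))]))
E
python3 e1.py
```

```text
367.72 82 203 | 243.58 45 78 | -> [0.4946 0.0946] [0.0, -0.0]
old blade R [0.4946 0.0946]
399.81 231 202 | 281.31 242 210 | -> [0.5348 0.0734] [0.0, 0.0]
old table R [0.5348 0.0734]
368.15 83 203 | 306.56 86 193 | 243.6 46 80 | -> [0.4947 0.0941] [-0.05, 0.1, -0.05]
blade R [0.4947 0.0941]
368.15 83 203 | 306.56 86 193 | -> [0.4945 0.0948] [0.0, 0.0]
blade R CM [0.4945 0.0948]
410.31 231 203 | 347.55 231 191 | 283.08 242 209 | -> [0.5353 0.0948] [-0.03, 0.06, -0.03]
table R [0.5353 0.0948]
410.31 231 203 | 347.55 231 191 | -> [0.5351 0.0952] [-0.0, 0.0]
table R CM [0.5351 0.0952]
```

Call:
{"api": "move_arm", "payload": {
  "increments": [
    [[0.87,0.053,0],[0,0,0],0],
    [[0.87,0.053,0],[0,0,0],0],
    [[0.87,0.053,0],[0,0,0],0],
    [[0.87,0.053,0],[0,0,0],0],
    [[0.87,0.053,0],[0,0,0],0],
    [[0.87,0.053,0],[0,0,0],0],
    [[0.87,0.053,0],[0,0,0],0],
    [[0.87,0.053,0],[0,0,0],0.4],
    [[0.87,0.053,0],[0,0,0],0.4],
    [[0.87,0.053,0],[0,0,0],0.4],
    [[0.87,0.053,0],[0,0,0],0.4],
    [[0.87,0.053,0],[0,0,0],0.4],
    [[0.87,0.053,0],[0,0,0],0.4],
    [[0,0,0],[0,0,0],0.4],
    [[0,0,0],[0,0,0],0.4],
    [[0,0,0],[0,0,0],0.4]
  ]
}}

```text
time_s: 34.37
position: [0.4775, 0.3065, 0.2392]
tcp_rot: [[-0.218, 0.976, -0.0], [0.976, 0.218, -0.001], [-0.001, -0.0, -1.0]]
force: [-0.1, 0.0, 0.3]
opening: 0.608
grasp_force: 0.0
```

Call:
{"api": "move_arm", "payload": {
  "increments": [
    [[0.05,-0.04,0.7],[0,0,0],0.4],
    [[0,0,0.8],[0,0,0],0.4],
    [[0,0,0.8],[0,0,0],0.4],
    [[0,0,0.8],[0,0,0],0.4],
    [[0,0,0.5],[0,0,0],0.4],
    [[0,0,0.27],[0,0,0],0.4],
    [[0,0,0],[0,0,0],1],
    [[0,0,0],[0,0,0],1],
    [[0,0,0],[0,0,0],1],
    [[0,0,0],[0,0,0],1],
    [[0,0,0],[0,0,0],1],
    [[0,0,0],[0,0,0],1]
  ]
}}

```text
time_s: 35.37
position: [0.4771, 0.3085, 0.1243]
tcp_rot: [[-0.217, 0.976, 0.002], [0.976, 0.217, 0.001], [0.001, 0.003, -1.0]]
force: [0.8, -0.1, 1.1]
opening: 0.295
grasp_force: 30.0
```

Call:
{"api": "move_arm", "payload": {
  "increments": [
    [[-0.431,0.34,0],[0,0,0],1],
    [[-0.498,0.23,0],[0,0,0],1],
    [[0,0,0],[0,0,0],1],
    [[0,0,0],[0,0,0],1]
  ]
}}

```text
time_s: 35.7
position: [0.4996, 0.2844, 0.124]
tcp_rot: [[-0.216, 0.976, 0.001], [0.976, 0.216, -0.0], [-0.0, 0.001, -1.0]]
force: [0.4, -0.3, 3.4]
opening: 0.284
grasp_force: 30.0
```

Call:
{"api": "move_arm", "payload": {
  "increments": [
    [[0,0,0],[0,0,0],0.4],
    [[0,0,0],[0,0,0],0.3],
    [[0,0,0],[0,0,0],0.3],
    [[0,0,0],[0,0,0],0.3],
    [[0,0,0],[0,0,0],0.3],
    [[0,0,-0.3],[0,0,0],0.3],
    [[0,0,-0.8],[0,0,0],0.3],
    [[0,0,-0.9],[0,0,0],0],
    [[0,0,-0.9],[0,0,0],0],
    [[0,0,-0.97],[0,0,0],0]
  ]
}}

```text
time_s: 36.53
position: [0.4984, 0.2845, 0.2407]
tcp_rot: [[-0.217, 0.976, -0.001], [0.976, 0.217, -0.0], [-0.0, -0.001, -1.0]]
force: [-0.3, 0.1, -0.5]
opening: 0.846
grasp_force: 0.0
```

Call:
{"api": "move_arm", "payload": {
  "increments": [
    [[-0.777,-0.434,0],[0,0,0],0],
    [[-0.777,-0.434,0],[0,0,0],0],
    [[-0.777,-0.434,0],[0,0,0],0],
    [[-0.777,-0.434,0],[0,0,0],0],
    [[-0.777,-0.434,0],[0,0,0],0],
    [[-0.777,-0.434,0],[0,0,0],0],
    [[-0.777,-0.434,0],[0,0,0],0],
    [[-0.777,-0.434,0],[0,0,0],0],
    [[-0.777,-0.434,0],[0,0,0],0],
    [[-0.777,-0.434,0],[0,0,0],0],
    [[-0.777,-0.434,0],[0,0,0],0],
    [[-0.777,-0.434,0],[0,0,0],0],
    [[-0.777,-0.434,0],[0,0,0],0],
    [[0,0,0],[0,0,0],0],
    [[0,0,0],[0,0,0],0],
    [[0,0,0],[0,0,0],0]
  ]
}}

```text
time_s: 37.87
position: [0.3996, -0.0476, 0.2397]
tcp_rot: [[-0.216, 0.976, 0.001], [0.976, 0.216, 0.0], [0.0, 0.001, -1.0]]
force: [-0.1, 0.2, 0.4]
opening: 1.005
grasp_force: 0.0
```

```bash
python3 v.py E|head -2
```

```text
37.9167 [ 0.3997 -0.0473  0.2396] [0.3846 0.0211 0.4003]
pointer [(array([360.448, 137.472]), 0.6)]
```

Call:
{"api": "move_arm", "payload": {
  "increments": [
    [[0,0.7,0],[0,0,0],0],
    [[0,0.9,0],[0,0,0],0],
    [[0,0.9,0],[0,0,0],0],
    [[-0.29,0.9,0],[0,0,0],0],
    [[0,0.7,0],[0,0,0],0],
    [[0,0.3,0],[0,0,0],0],
    [[0,0,0],[0,0,0],0],
    [[0,0,0],[0,0,0],0],
    [[0,0,0],[0,0,0],0]
  ]
}}

```text
time_s: 38.92
position: [0.5284, -0.0273, 0.239]
tcp_rot: [[-0.217, 0.976, -0.003], [0.976, 0.217, 0.0], [0.001, -0.002, -1.0]]
force: [-0.3, -0.2, 0.6]
opening: 1.0
grasp_force: 0.0
```

```bash
python3 v.py F|head -2; cat > e2.py <<'E'
from e import *
L=lambda n:pickle.load(open(n+".pkl","rb"))
E,F=map(L,"EF")
print("blade R",lines([(E,(139,148,359,376)),(F,(133,140,236,250))]))
print("table R",lines([(E,(110,126,404,419)),(F,(100,120,277,291))]))
E
python3 e2.py
```

```text
38.9667 [ 0.5285 -0.0275  0.2391] [0.5138 0.0413 0.3996]
pointer [(array([233.984, 128.256]), 0.66)]
368.07 82 203 | 244.5 45 76 | -> [0.4948 0.0941] [0.0, -0.0]
blade R [0.4948 0.0941]
410.92 231 202 | 284.08 242 208 | -> [0.5352 0.0963] [0.0, -0.0]
table R [0.5352 0.0963]
```

```bash
python3 - <<'E'
from h import *
for l in("crank_hub","crank_grip","flask_mid"):
    b=[capture("scene"),capture("side")]; print(l,[[(onz(c,r["xy"],dict(crank_hub=.088,crank_grip=.141,flask_mid=.069)[l])[:2],round(r["confidence"],2)) for r in pinpoint(c,l)[:3]] for c in b])
print(hand_in())
E
```

```text
crank_hub [[(array([0.4336, 0.2375]), 0.77)], [(array([0.4466, 0.2341]), 0.95), (array([0.4893, 0.048 ]), 0.74)]]
crank_grip [[(array([0.4804, 0.2697]), 0.54)], [(array([0.5066, 0.2869]), 0.75)]]
flask_mid [[(array([ 0.5655, -0.0692]), 0.91), (array([0.5071, 0.0478]), 0.72), (array([0.5289, 0.1019]), 0.69)], [(array([0.4785, 0.4093]), 0.7), (array([ 0.5618, -0.1253]), 0.58), (array([0.5615, 0.3225]), 0.57)]]
the job is handed in; nothing more can be done
None
```

I handed the job in at about 39 s; no verdict came back. The flask stands upright about 170 mm from the shaft, the crank is down on the shaft, and I wound the table about 1.2 turns. My measurements put the table 0 to 2 mm from the pointer's height, within the 4 mm allowed.

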